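Set up the varnishing stand and lay two battens on it

ROBOT

A 6-joint arm with a two-finger parallel gripper is mounted at the origin on a cart in front of the work surface, level with it; the furniture and walls round the work are solid. World frame = base frame: x ahead of the robot, y to its left, z up, the work surface at z = 0. Lengths are in m, angles in rad, forces in N, time in s.
With the tool pointing down it reaches from about 0.275 to 0.75 m from the base axis. Payload 10.2 kg.
Tool frame: the origin (TCP) lies midway between the tips of the shut fingers; the grasp point (between the pads) lies 19 mm behind it; z points along the fingers, y is the line along which they close (so a half turn about z gives the same grasp; the last joint's range is limited). The gripper opens to 88 mm and grips with 3 to 60 N. Pads are 18 mm wide; open, the fingers measure 123 mm over their backs; the gripper's body (75 mm by 187 mm) begins 45 mm behind the grasp point.
Start: joints at [-1.407, 0.313, 1.498, -0, 1.331, -0.223], TCP at [0.198, -0.486, 0.239] pointing down, gripper open.
Joint ranges: [-2.94, 2.94], [-0.97, 2.17], [0.19, 2.56], [-1.23, 4.37], [0.02, 3.11], [-2.88, 2.88]. Speed limits (rad/s): [2.39, 2.39, 3.01, 3.14, 3.14, 3.14].

INTERFACE

Orientations are given as a unit quaternion [x, y, z, w].
In Python, from bench import env gives the robot as it stands.
- The arm moves only by the tool step_arm, never from a script. Its argument "series" is a list that holds one entry, the list of rows, each a list of 7 numbers: the turn, a rotation vector about the world's x, y, z in rad, then the shift along the world's x, y, z in m, then the opening in per cent of the stroke, from 0 (shut) to 100 (fully open). A call has 1 to 20 rows; each row shifts and turns the commanded pose from where the row before left it; what a row does not reach is not made up. A row lasts 1/12 s, in which the tool goes at most 41.7 mm and 7.16 degrees, less where a joint would pass 70% of its speed; a pose out of reach is approached as far as the arm can. A call is refused whole if a number of a shift passes 0.0417 or a number of a turn 0.125, either way. A call with a gripper value outside its range is refused whole. The fingers move at their own pace and stop on an object; the grip force is fixed at half the most. Time passes only in rows, so rows that do not move let the fingers close. It gives the time, the measured TCP pose, the force, the opening and the grip force at its end, in the units of the state.
- env.get_state(): the state, without advancing time (a new reading comes with each control period).
- env.snapshot(name): name is "side" or "top"; returns a dict with "color" (480x640x3 uint8, red, green, blue), "fx", "fy", "cx", "cy" (pixels), "k1" (the pictures are not rectified: a ray, as slopes to the right and down, at radius r is drawn at 1 + k1 r^2 times it, then the intrinsics apply), "xyz" and "orientation" of the camera in the world. Camera axes: x right, y up, looking along -z (the intrinsics and any distortion apply to the point x, -y, -z); pixel columns grow to the right and rows downward; lengths in m; the calibration is good to about 2 mm. A picture is of the moment at which its call begins. There is no depth.
- env.hand_in(): hands the job in; it is judged then, once.
The state is a dict: "time": time; "q": joint angles; "joint_velocities": joint speeds; "joint_torque": joint torques, N m; "ee_pos": TCP position; "eef_rot": TCP orientation; "contact_force": force on the tool from outside, world axes, zero at the start; "wrist_torque": the same for the moment, N m; "gripper_width": finger opening in m; "gripper_force": force on a finger pad.
Only numpy, scipy, OpenCV 4.12 (cv2) and the standard library are available. Lean on these libraries where they do the work, as an engineer would, in place of code of your own. Each camera call takes 0.05 s, during which the arm holds its last target. There are 200 camera calls.

TASK

Get the two long battens ready for varnishing: first slide the stand's movable bearer in along the board until its side pointers sit on the dark lines. Then lay both long battens across the two narrow bearer bars, square to the bars and hanging over about evenly at both ends, one on each side of the short pins in the middle of the bars. Leave the shorter, flatter offcut, the sanding block and the jar where they are.

Things in the scene. Friction and masses are not known exactly. Their poses are not given: they have to be found in the camera images.
- stand: Varnishing stand, fixed to the bench: plywood board 190 (x) x 330 (y) x 18 mm with two upright bearers across it. Origin: centre of the board's underside, on the bench top; y runs along the board from the movable bearer to the fixed one, which stands at y = +130 mm. Two dark lines on the board, one near each long side, lie at y = +30 mm.
- bearer (a joint): Travel of the movable bearer along the board, in m: 0 = farthest out (bar at stand y = -115 mm), growing as it slides along stand +y towards the fixed bearer, up to 0.19. Its pointers are on the dark lines at 0.145 (bars then 100 mm apart, centre to centre). Stiff with about 3 N of friction; stays where it is left.
- bearer_top (a point): Crest of the movable bearer's bar, mid-length, 103 mm above the bench. Both bearers are alike: foot 46 mm wide (y), top 44 mm above the bench; upright 10 mm thick (y), 130 mm wide (x); on it a round aluminium bar, diameter 10 mm, 150 mm long along x. A pin, diameter 6 mm, stands 13 mm above the crest at mid-length. The bar can be pinched from above.
- stand_mid (a point): Point at the height of the bar crests, in the middle of the bars' length (x = 0), halfway between the fixed bar and the movable bar when that is on its lines (stand y = +80 mm). Axes as the stand's.
- batten_a: Square dark hardwood batten 30 x 160 x 30 mm, one of two alike; loose, lying flat on the bench to the robot's left. Origin: centre of its underside as built; y along its 160 mm length, z up.
- batten_b: Square dark hardwood batten 30 x 160 x 30 mm, the other of the two alike; loose, lying flat on the bench to the robot's left. Origin: centre of its underside as built; y along its 160 mm length, z up.
- batten_a_center (a point): Centre of the solid of batten_a, 15 mm from each long face. Axes as the batten's.
- batten_b_center (a point): Centre of the solid of batten_b, 15 mm from each long face. Axes as the batten's.
- short_offcut: Bystander: shorter, flatter dark hardwood offcut 28 x 110 x 18 mm lying among the battens. Origin: centre of its underside; y along its length.
- sanding_block: Bystander: sanding block 42 x 76 x 29 mm near the front edge of the bench. Origin: centre of its underside.
- shellac_jar: Bystander: amber jar with yellow lid, 84 mm diameter, 102 mm high, behind the work. Origin: centre of its underside.

How it is judged:
On the way:
1. the movable bearer stands with its pointers on the dark lines (within 8 mm) (value of joint bearer between 0.137 and 0.153 m and velocity of joint bearer between -0.01 and 0.01 m/s), for 0.2 s.
At the end, for the whole second after the job is handed in: Movable bearer within 8 mm of its lines; both battens level and at rest on the two bars, square to them within 10 degrees, their middles within 20 mm of halfway between the bars, one on each side of the pins, its middle 18 to 60 mm from them (value of joint bearer between 0.137 and 0.153 m and z of batten_a_center in the frame of stand_mid between 0.01 and 0.02 m and angle between batten_a_center's own y axis and vertical between 1.5 and 1.64 rad and y of batten_a_center in the frame of stand_mid between -0.02 and 0.02 m and angle between the y axis of each of batten_a, batten_b and the y axis of stand, either way round below 0.17 rad and linear speed of each of batten_a, batten_b below 0.02 m/s and angular speed of each of batten_a, batten_b below 0.2 rad/s and z of batten_b_center in the frame of stand_mid between 0.01 and 0.02 m and angle between batten_b_center's own y axis and vertical between 1.5 and 1.64 rad and y of batten_b_center in the frame of stand_mid between -0.02 and 0.02 m and ((x of batten_a_center in the frame of stand_mid between 0.018 and 0.06 m and x of batten_b_center in the frame of stand_mid between -0.06 and -0.018 m) or (x of batten_b_center in the frame of stand_mid between 0.018 and 0.06 m and x of batten_a_center in the frame of stand_mid between -0.06 and -0.018 m))); the robot touches nothing.
It fails at once if the short offcut is shifted by more than 30 mm (distance of short_offcut from where it was at the start of the episode above 0.03 m).
It fails at once if the sanding block is shifted by more than 30 mm (distance of sanding_block from where it was at the start of the episode above 0.03 m).
It fails at once if the shellac jar is shifted by more than 30 mm (distance of shellac_jar from where it was at the start of the episode above 0.03 m).
It fails at once if the jar is tipped (angle between shellac_jar's own z axis and vertical above 0.5 rad).
It also fails if it takes over 67 s, if anything falls off the work surface, if the arm or the gripper's body presses on something with over 40 N, if the wrist force passes 120 N, or if a joint passes its speed limit or range.

## Working session

There is one attempt and no reset: what is moved stays moved. The work goes in short steps, Python scripts to look and compute and a tool call to move; the robot and the scene stay as the last step left them, time stands still between calls to the robot, and variables do not carry over. Pictures are saved under pics/ and viewed, at most 10 in all, crops included, and the job is handed in when it is done.

Besides the shell and the picture viewer there is one more tool, called after ">>>" by a JSON object that holds its "method" and its "body", one argument or row to a line. step_arm: Moves the arm, as the interface text tells. Its arguments: {"type":"object","properties":{"series":{"type":"array"}},"required":["series"]}

```bash
mkdir -p pics; cat > h.py <<'E'
import numpy as np, cv2
from scipy.spatial.transform import Rotation as R
from bench import env
def ray(s,u,v):
    K=np.array([[s['fx'],0,s['cx']],[0,s['fy'],s['cy']],[0,0,1.]])
    x,y=(u-s['cx'])/s['fx'],(v-s['cy'])/s['fy']
    a,b=x,y
    for _ in range(30):
        k=1+s['k1']*(a*a+b*b); a,b=x/k,y/k
    d=R.from_quat(s['orientation']).apply([a,-b,-1]); return np.array(s['xyz']),d
def onz(s,u,v,z):
    o,d=ray(s,u,v); return o+d*(z-o[2])/d[2]
def proj(s,p):
    c=R.from_quat(s['orientation']).inv().apply(np.array(p)-s['xyz']); x,y=c[0]/-c[2],-c[1]/-c[2]
    k=1+s['k1']*(x*x+y*y); return s['cx']+s['fx']*x*k, s['cy']+s['fy']*y*k
def save(s,n): cv2.imwrite(f'pics/{n}.png',s['color'][:,:,::-1])
E
python3 - <<'E'
from h import *
for n in('top','side'):
    s=env.snapshot(n); save(s,n+'0'); print(n,{k:v for k,v in s.items() if k!='color'})
print(env.get_state())
E
```

```text
top {'fx': 513.1918547479105, 'fy': 513.1918547479105, 'cx': 314.02549486245135, 'cy': 243.23741142336894, 'k1': -0.1327798654035173, 'xyz': array([ 0.50685034, -0.0478748 ,  1.02564529]), 'orientation': array([-0.03968124,  0.02516905,  0.71239878, -0.7001999 ])}
side {'fx': 602.1356040198863, 'fy': 602.1356040198863, 'cx': 324.22199196518994, 'cy': 243.2179150108482, 'k1': -0.18964019527142567, 'xyz': array([1.33626902, 0.32549162, 1.14869514]), 'orientation': array([0.17773634, 0.27330597, 0.80569574, 0.49453818])}
{'time': 0.1, 'q': array([-1.40743473e+00,  3.13377162e-01,  1.49835996e+00, -3.31232158e-06,
        1.33102207e+00, -2.23424832e-01]), 'joint_velocities': array([ 0.00197436, -0.00112264, -0.00216269, -0.0018849 ,  0.00067938,
       -0.00076023]), 'joint_torque': array([ 2.43151917e-03, -4.02815473e+01, -2.52640003e+01,  6.94754999e-02,
        3.42938618e-02, -6.20658170e-05]), 'ee_pos': array([ 0.19797548, -0.4859962 ,  0.23822738]), 'eef_rot': array([ 9.81357502e-01,  1.92190307e-01,  1.59059621e-05, -5.83051270e-04]), 'contact_force': array([-0.56672667, -0.47678285, -0.2367698 ]), 'wrist_torque': array([ 0.00516838,  0.00330157, -0.00283704]), 'gripper_force': 0.0, 'gripper_width': 0.08813952021038553}
```

View pics/top0.png

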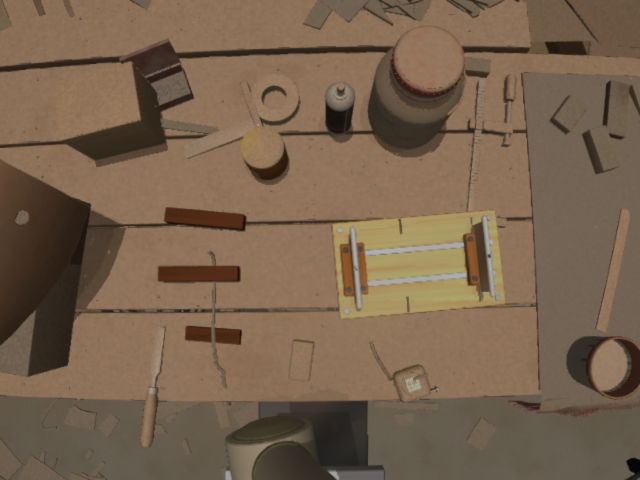

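View pics/side0.png

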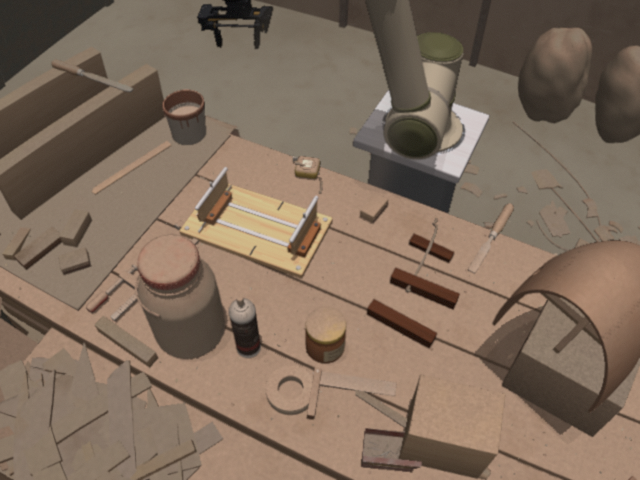

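The top view shows battens at (205,218) and (198,273), the offcut at (213,335), the stand from (334,217) to (503,300), dark lines at (401,227) and (407,303), so the right bearer at (489,257) is the movable one. The side view agrees.

```bash
python3 - <<'E'
from h import *
s=env.snapshot('top'); im=s['color']
cv2.imwrite('pics/crop1.png',cv2.resize(im[200:330,320:515,::-1],None,fx=4,fy=4,interpolation=cv2.INTER_CUBIC))
hsv=cv2.cvtColor(im,cv2.COLOR_RGB2HSV)
m=((hsv[...,2]<120)&(hsv[...,1]>130)).astype(np.uint8)
m[:, :150]=0; m[:,260:]=0; m[:195]=0; m[355:]=0
n,l,st,c=cv2.connectedComponentsWithStats(m)
for i in range(1,n):
    if st[i,4]<200: continue
    pts=np.argwhere(l==i)[:,::-1]
    z=.009 if st[i,4]<800 else .015
    P=np.array([onz(s,*p,z)[:2] for p in pts]).astype(np.float32)
    print(st[i],cv2.minAreaRect(P*1000), 'mean',P.mean(0))
m=((hsv[...,1]>100)&(hsv[...,2]>170)&(abs(hsv[...,0].astype(int)-24)<6)).astype(np.uint8)
m[:200]=0;m[330:]=0;m[:,:325]=0;m[:,515:]=0
P=np.argwhere(m)[:,::-1]; P=np.array([onz(s,*p,.018)[:2] for p in P]).astype(np.float32)*1000
print('board',cv2.minAreaRect(P))
E
```

```text
[ 165  208   81   22 1244] ((654.5004272460938, 191.32525634765625), (165.17889404296875, 31.987224578857422), 83.89100646972656) mean [0.65447986 0.19129406]
[ 158  266   81   16 1196] ((543.8283081054688, 204.9869384765625), (162.7895050048828, 29.998952865600586), 89.34918212890625) mean [0.5442212  0.20347258]
[186 326  25  16 343] ((424.49957275390625, 206.0453338623047), (50.56130599975586, 27.199731826782227), 85.43235778808594) mean [0.42443222 0.20589325]
[215 328  26  16 346] ((419.4557189941406, 147.06507873535156), (51.34476852416992, 27.378032684326172), 84.93051147460938) mean [0.4196075  0.14621805]
board ((556.1278076171875, -233.449462890625), (183.6950225830078, 322.9215087890625), 3.5922014713287354)
```

View pics/crop1.png

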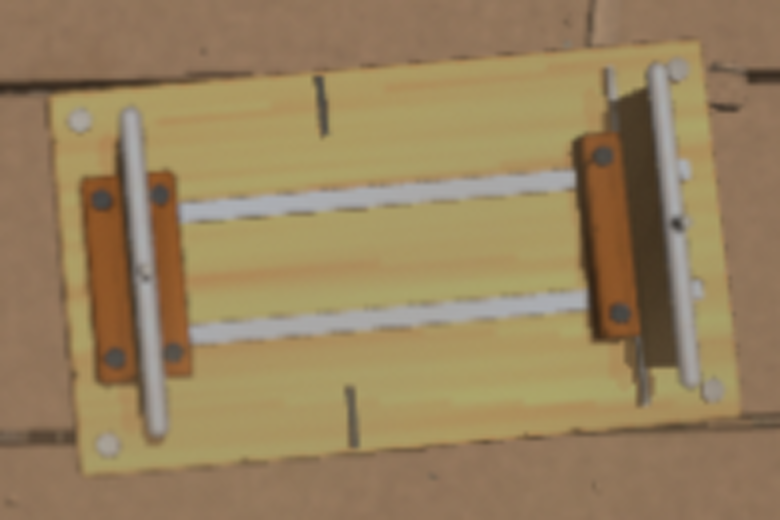

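The crop shows the fixed bar from (130,110) to (157,435), the movable bar from (655,68) to (690,383), and the dark lines at (321,106) and (352,417) in crop pixels.

```bash
python3 - <<'E'
from h import *
s=env.snapshot('top')
f=lambda u,v,z:onz(s,320+(u+.5)/4-.5,200+(v+.5)/4-.5,z)[:2]
for n,a,b,z in(('fix',(130,110),(157,435),.1),('mov',(655,68),(690,383),.1),('lines',(321,106),(352,417),.018),('ptr',(612,85),(643,380),.018),('ptr44',(612,85),(643,380),.044)):
    p,q=f(*a,z),f(*b,z); d=p-q; print(n,p.round(4),q.round(4),'mid',((p+q)/2).round(4),'len',np.hypot(*d).round(4),'ang y-axis',np.degrees(np.arctan2(d[1],d[0])).round(2))
print('pins',f(143,272,.113),f(678,223,.113))
for c in((52,95),(700,40),(740,415),(85,472)): print(f(*c,.018).round(4))
E
```

```text
fix [ 0.6203 -0.0992] [ 0.4734 -0.1081] mid [ 0.5469 -0.1036] len 0.1471 ang y-axis 3.45
mov [ 0.6356 -0.3412] [ 0.4913 -0.3511] mid [ 0.5634 -0.3462] len 0.1446 ang y-axis 3.92
lines [ 0.6306 -0.1984] [ 0.4773 -0.2091] mid [ 0.554  -0.2037] len 0.1537 ang y-axis 3.98
ptr [ 0.6387 -0.3448] [ 0.492  -0.3542] mid [ 0.5654 -0.3495] len 0.147 ang y-axis 3.67
ptr44 [ 0.6353 -0.3372] [ 0.4924 -0.3463] mid [ 0.5639 -0.3418] len 0.1432 ang y-axis 3.67
pins [ 0.54612114 -0.10260221] [ 0.5633282  -0.34431307]
[ 0.6385 -0.0654]
[ 0.6608 -0.3911]
[ 0.4735 -0.4028]
[ 0.4531 -0.0779]
```

>>> {"method": "step_arm", "body": {
  "series": [
    [[0, 0, -0.0213, 0.0244, 0.0093, 0, 60], [0, 0, -0.0213, 0.0244, 0.0093, 0, 60], [0, 0, -0.0213, 0.0244, 0.0093, 0, 60], [0, 0, -0.0213, 0.0244, 0.0093, 0, 60], [0, 0, -0.0213, 0.0244, 0.0093, 0, 60], [0, 0, -0.0213, 0.0244, 0.0093, 0, 60], [0, 0, -0.0213, 0.0244, 0.0093, 0, 60], [0, 0, -0.0213, 0.0244, 0.0093, 0, 60], [0, 0, -0.0213, 0.0244, 0.0093, 0, 60], [0, 0, -0.0213, 0.0244, 0.0093, 0, 60], [0, 0, -0.0213, 0.0244, 0.0093, 0, 60], [0, 0, -0.0213, 0.0244, 0.0093, 0, 60], [0, 0, -0.0213, 0.0244, 0.0093, 0, 60], [0, 0, -0.0213, 0.0244, 0.0093, 0, 60], [0, 0, -0.0213, 0.0244, 0.0093, 0, 60], [0, 0, 0, 0, 0, -0.03, 60], [0, 0, 0, 0, 0, -0.03, 60], [0, 0, 0, 0, 0, 0, 60], [0, 0, 0, 0, 0, 0, 60]]
  ]
}}

```text
time: 1.78
ee_pos: [0.5636, -0.3464, 0.178]
eef_rot: [0.999, 0.034, -0.001, -0.001]
contact_force: [0.3, 0.3, 0.5]
gripper_width: 0.0526
gripper_force: 0.0
```

>>> {"method": "step_arm", "body": {
  "series": [
    [[0, 0, 0, 0, 0, -0.02, 60], [0, 0, 0, 0, 0, -0.02, 60], [0, 0, 0, 0, 0, -0.02, 60], [0, 0, 0, 0, 0, -0.02, 60], [0, 0, 0, 0, 0, -0.015, 60], [0, 0, 0, 0, 0, 0, 60], [0, 0, 0, 0, 0, 0, 0], [0, 0, 0, 0, 0, 0, 0], [0, 0, 0, 0, 0, 0, 0], [0, 0, 0, 0, 0, 0, 0], [0, 0, 0, 0, 0, 0, 0], [0, 0, 0, 0, 0, 0, 0]]
  ]
}}

```text
time: 2.78
ee_pos: [0.5642, -0.3468, 0.0843]
eef_rot: [0.999, 0.034, 0.0, 0.0]
contact_force: [-0.0, -1.0, -0.4]
gripper_width: 0.015
gripper_force: 0.0
```

>>> {"method": "step_arm", "body": {
  "series": [
    [[0, 0, 0, 0, 0, 0, 0], [0, 0, 0, 0, 0, 0, 0], [0, 0, 0, 0, 0, 0, 0], [0, 0, 0, 0, 0, 0, 0]]
  ]
}}

```text
time: 3.12
ee_pos: [0.5641, -0.3467, 0.084]
eef_rot: [0.999, 0.034, 0.0, 0.0]
contact_force: [-0.7, 1.6, 3.3]
gripper_width: 0.0098
gripper_force: 30.0
```

>>> {"method": "step_arm", "body": {
  "series": [
    [[0, 0, 0, -0.0008, 0.012, 0, 0], [0, 0, 0, -0.0008, 0.012, 0, 0], [0, 0, 0, -0.0008, 0.012, 0, 0], [0, 0, 0, -0.0008, 0.012, 0, 0], [0, 0, 0, -0.0008, 0.012, 0, 0], [0, 0, 0, -0.0008, 0.012, 0, 0], [0, 0, 0, -0.0008, 0.012, 0, 0], [0, 0, 0, -0.0008, 0.012, 0, 0], [0, 0, 0, -0.0008, 0.012, 0, 0], [0, 0, 0, -0.0008, 0.012, 0, 0], [0, 0, 0, -0.0008, 0.012, 0, 0], [0, 0, 0, -0.0008, 0.012, 0, 0], [0, 0, 0, 0, 0, 0, 0], [0, 0, 0, 0, 0, 0, 0], [0, 0, 0, 0, 0, 0, 0], [0, 0, 0, 0, 0, 0, 0]]
  ]
}}

```text
time: 4.45
ee_pos: [0.5542, -0.2007, 0.084]
eef_rot: [0.999, 0.034, -0.0, -0.001]
contact_force: [-2.6, 3.3, 8.2]
gripper_width: 0.0097
gripper_force: 30.0
```

>>> {"method": "step_arm", "body": {
  "series": [
    [[0, 0, 0, 0, 0, 0, 50], [0, 0, 0, 0, 0, 0, 50], [0, 0, 0, 0, 0, 0, 50], [0, 0, 0, 0, 0, 0, 50], [0, 0, 0, 0, 0, 0.015, 80], [0, 0, 0, 0, 0, 0.025, 80], [0, 0, 0, 0, 0, 0.03, 80], [0, 0, 0, 0, 0, 0.03, 80], [0, 0, 0.1, 0.0065, 0.025, 0.02, 80], [0, 0, 0.1, 0.0065, 0.025, 0, 80], [0, 0, 0.1, 0.0065, 0.025, 0, 80], [0, 0, 0.1, 0.0065, 0.025, 0, 80], [0, 0, 0.1, 0.0065, 0.025, 0, 80], [0, 0, 0.1, 0.0065, 0.025, 0, 80], [0, 0, 0.1, 0.0065, 0.025, 0, 80], [0, 0, 0.1, 0.0065, 0.025, 0, 80], [0, 0, 0.1, 0.0065, 0.025, 0, 80], [0, 0, 0.1, 0.0065, 0.025, 0, 80], [0, 0, 0.1, 0.0065, 0.025, 0, 80]]
  ]
}}

```text
time: 6.03
ee_pos: [0.6259, 0.0737, 0.2034]
eef_rot: [0.833, 0.553, -0.0, -0.0]
contact_force: [0.5, -0.1, -0.2]
gripper_width: 0.0707
gripper_force: 0.0
```

>>> {"method": "step_arm", "body": {
  "series": [
    [[0, 0, 0.1, 0.0065, 0.029, 0, 80], [0, 0, 0.1, 0.0065, 0.029, 0, 80], [0, 0, 0.1, 0.0065, 0.029, 0, 80], [0, 0, 0, 0.0065, 0.029, 0, 80], [0, 0, 0, 0, 0, 0, 80], [0, 0, 0, 0, 0, 0, 80], [0, 0, 0, 0, 0, 0, 80]]
  ]
}}

```text
time: 6.62
ee_pos: [0.6518, 0.1878, 0.2033]
eef_rot: [0.743, 0.669, -0.0, -0.0]
contact_force: [0.1, -0.4, -0.3]
gripper_width: 0.0706
gripper_force: 0.0
```

```bash
python3 - <<'E'
from h import *
s=env.snapshot('top'); st=env.get_state(); print(st['time'],st['ee_pos'],R.from_quat(st['eef_rot']).as_matrix()[:,1])
cv2.imwrite('pics/crop2.png',cv2.resize(s['color'][190:330,140:515,::-1],None,fx=2.1,fy=2.1,interpolation=cv2.INTER_CUBIC))
E
```

```text
6.6667 [0.6518382  0.18739721 0.20353865] [ 9.94539889e-01 -1.04355757e-01 -5.33174062e-04]
```

View pics/crop2.png

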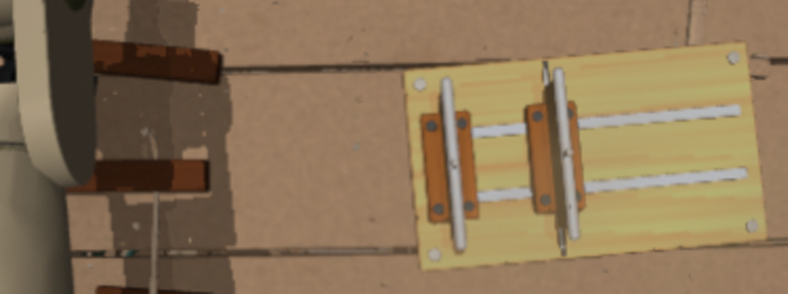

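The crop shows the movable bar from (559,72) to (574,236) with its pointers covering the dark lines at (546,70) and (563,245). Next I descend on the far batten.

>>> {"method": "step_arm", "body": {
  "series": [
    [[0, 0, 0, 0.0025, 0.004, -0.02, 80], [0, 0, 0, 0, 0, -0.03, 80], [0, 0, 0, 0, 0, -0.03, 80], [0, 0, 0, 0, 0, -0.03, 80], [0, 0, 0, 0, 0, -0.03, 80], [0, 0, 0, 0, 0, -0.03, 80], [0, 0, 0, 0, 0, -0.015, 80], [0, 0, 0, 0, 0, -0.01, 80], [0, 0, 0, 0, 0, 0, 20], [0, 0, 0, 0, 0, 0, 10], [0, 0, 0, 0, 0, 0, 10], [0, 0, 0, 0, 0, 0, 10], [0, 0, 0, 0, 0, 0, 10], [0, 0, 0, 0, 0, 0, 10], [0, 0, 0, 0, 0, 0, 10], [0, 0, 0, 0, 0, 0, 10], [0, 0, 0, 0, 0, 0, 10], [0, 0, 0, 0, 0, 0, 10]]
  ]
}}

```text
time: 8.17
ee_pos: [0.6547, 0.1924, 0.0094]
eef_rot: [0.743, 0.67, 0.0, 0.0]
contact_force: [-1.1, -1.0, 5.2]
gripper_width: 0.03
gripper_force: 30.0
```

```bash
python3 - <<'E'
from h import *
s=env.snapshot('top')
f=lambda u,v,z:onz(s,140+(u+.5)/2.1-.5,190+(v+.5)/2.1-.5,z)[:2]
for a,b in(((447,82),(460,246)),((559,72),(574,236))): print((f(*a,.1)+f(*b,.1))/2)
st=env.get_state();print(st['time'],st['ee_pos'],st['gripper_width'],st['gripper_force'])
E
```

```text
[ 0.54668109 -0.10397603]
[ 0.55344693 -0.20159349]
8.2167 [0.65466109 0.19232614 0.00931963] 0.029975255380842804 29.981943480670452
```

>>> {"method": "step_arm", "body": {
  "series": [
    [[0, 0, 0, 0, 0, 0.01, 10], [0, 0, 0, 0, 0, 0.02, 10], [0, 0, 0, 0, 0, 0.03, 10], [0, 0, 0, 0, 0, 0.03, 10], [0, 0, 0, 0, 0, 0.03, 10], [0, 0, 0.0124, -0.0046, -0.0244, 0.03, 10], [0, 0, 0.0124, -0.0046, -0.0244, 0.03, 10], [0, 0, 0.0124, -0.0046, -0.0244, 0, 10], [0, 0, 0.0124, -0.0046, -0.0244, 0, 10], [0, 0, 0.0124, -0.0046, -0.0244, 0, 10], [0, 0, 0.0124, -0.0046, -0.0244, 0, 10], [0, 0, 0.0124, -0.0046, -0.0244, 0, 10], [0, 0, 0.0124, -0.0046, -0.0244, 0, 10], [0, 0, 0.0124, -0.0046, -0.0244, 0, 10], [0, 0, 0.0124, -0.0046, -0.0244, 0, 10], [0, 0, 0.0124, -0.0046, -0.0244, 0, 10], [0, 0, 0.0124, -0.0046, -0.0244, 0, 10], [0, 0, 0.0124, -0.0046, -0.0244, 0, 10], [0, 0, 0.0124, -0.0046, -0.0244, 0, 10], [0, 0, 0, 0, 0, 0, 10]]
  ]
}}

```text
time: 9.88
ee_pos: [0.5891, -0.1531, 0.1888]
eef_rot: [0.683, 0.73, -0.0, 0.0]
contact_force: [-0.1, -0.4, 0.1]
gripper_width: 0.0294
gripper_force: 30.0
```

>>> {"method": "step_arm", "body": {
  "series": [
    [[0, 0, 0, 0, 0, -0.015, 10], [0, 0, 0, 0, 0, -0.02, 10], [0, 0, 0, 0, 0, -0.02, 10], [0, 0, 0, 0, 0, 0, 10], [0, 0, 0, 0, 0, 0, 10]]
  ]
}}

```text
time: 10.3
ee_pos: [0.5899, -0.1488, 0.1336]
eef_rot: [0.682, 0.732, -0.0, -0.001]
contact_force: [-0.1, -0.2, -0.8]
gripper_width: 0.0298
gripper_force: 30.0
```

```bash
python3 - <<'E'
from h import *
s=env.snapshot('side'); st=env.get_state();print(st['time'],st['ee_pos'],R.from_quat(st['eef_rot']).as_matrix()[:,1],st['gripper_width'],st['gripper_force'])
cv2.imwrite('pics/crop3.png',cv2.resize(s['color'][140:290,160:360,::-1],None,fx=4,fy=4,interpolation=cv2.INTER_CUBIC))
E
```

```text
10.35 [ 0.5903987  -0.14908898  0.13475757] [9.97523496e-01 7.03302232e-02 7.31495436e-04] 0.029677259161119893 29.979432178661227
```

View pics/crop3.png

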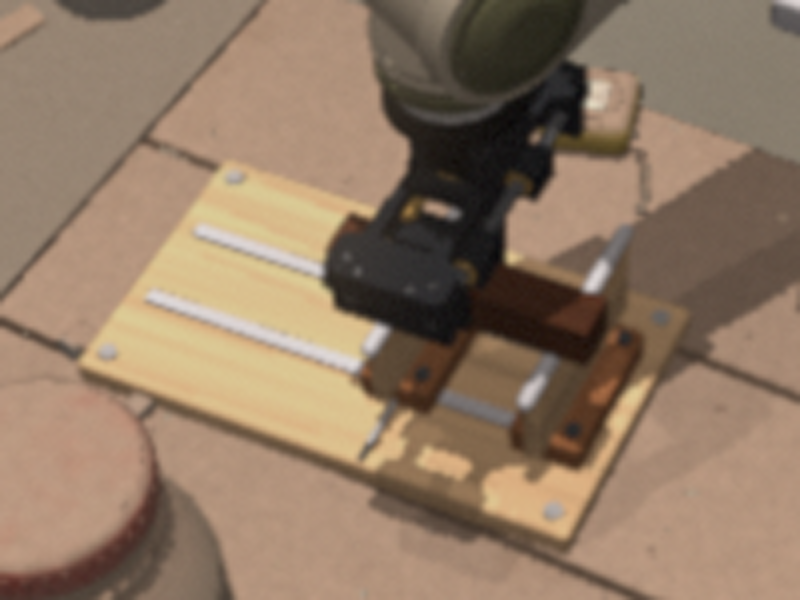

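The side crop shows the batten level above both bars, at about (540,310), clear of the pins. Now I lower and release it.

>>> {"method": "step_arm", "body": {
  "series": [
    [[0, 0, 0, 0, 0, -0.008, 10], [0, 0, 0, 0, 0, -0.006, 10], [0, 0, 0, 0, 0, -0.004, 10], [0, 0, 0, 0, 0, -0.0035, 10], [0, 0, 0, 0, 0, 0, 10], [0, 0, 0, 0, 0, 0, 10], [0, 0, 0, 0, 0, 0, 10]]
  ]
}}

```text
time: 10.93
ee_pos: [0.5901, -0.1493, 0.1123]
eef_rot: [0.682, 0.731, 0.0, 0.0]
contact_force: [0.5, 0.1, 0.1]
gripper_width: 0.0296
gripper_force: 30.0
```

>>> {"method": "step_arm", "body": {
  "series": [
    [[0, 0, 0, 0, 0, 0, 38], [0, 0, 0, 0, 0, 0, 45], [0, 0, 0, 0, 0, 0, 55], [0, 0, 0, 0, 0, 0, 55], [0, 0, 0, 0, 0, 0.01, 55], [0, 0, 0, 0, 0, 0.02, 55], [0, 0, 0, 0, 0, 0.03, 60], [0, 0, 0, 0, 0, 0.03, 80]]
  ]
}}

```text
time: 11.6
ee_pos: [0.5897, -0.1492, 0.2037]
eef_rot: [0.682, 0.731, -0.0, -0.0]
contact_force: [0.8, 0.5, 0.4]
gripper_width: 0.0575
gripper_force: 0.0
```

>>> {"method": "step_arm", "body": {
  "series": [
    [[0, 0, -0.0058, -0.0033, 0.0252, 0.01, 80], [0, 0, -0.0058, -0.0033, 0.0252, 0, 80], [0, 0, -0.0058, -0.0033, 0.0252, 0, 80], [0, 0, -0.0058, -0.0033, 0.0252, 0, 80], [0, 0, -0.0058, -0.0033, 0.0252, 0, 80], [0, 0, -0.0058, -0.0033, 0.0252, 0, 80], [0, 0, -0.0058, -0.0033, 0.0252, 0, 80], [0, 0, -0.0058, -0.0033, 0.0252, 0, 80], [0, 0, -0.0058, -0.0033, 0.0252, 0, 80], [0, 0, -0.0058, -0.0033, 0.0252, 0, 80], [0, 0, -0.0058, -0.0033, 0.0252, 0, 80], [0, 0, -0.0058, -0.0033, 0.0252, 0, 80], [0, 0, -0.0058, -0.0033, 0.0252, 0, 80], [0, 0, -0.0058, -0.0033, 0.0252, 0, 80], [0, 0, 0, 0, 0, 0, 80], [0, 0, 0, 0, 0, 0, 80], [0, 0, 0, 0, 0, 0, 80]]
  ]
}}

```text
time: 13.02
ee_pos: [0.544, 0.2029, 0.2127]
eef_rot: [0.711, 0.703, 0.0, 0.0]
contact_force: [0.6, 0.2, -0.1]
gripper_width: 0.0705
gripper_force: 0.0
```

```bash
python3 - <<'E'
from h import *
s=env.snapshot('top'); st=env.get_state();print(st['time'],st['ee_pos'],R.from_quat(st['eef_rot']).as_matrix()[:,1])
cv2.imwrite('pics/crop4.png',cv2.resize(s['color'][190:330,140:515,::-1],None,fx=2.1,fy=2.1,interpolation=cv2.INTER_CUBIC))
E
```

```text
13.0667 [0.5440592  0.20262071 0.21254236] [ 9.99929512e-01 -1.18695199e-02  2.93523527e-04]
```

View pics/crop4.png

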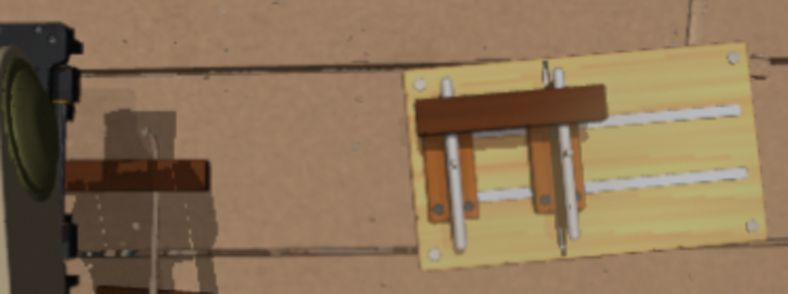

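The first batten lies across both bars, from (417,117) to (606,103), above the pins. Now the second one.

>>> {"method": "step_arm", "body": {
  "series": [
    [[0, 0, 0, 0, 0.001, -0.02, 80], [0, 0, 0, 0, 0, -0.03, 80], [0, 0, 0, 0, 0, -0.03, 80], [0, 0, 0, 0, 0, -0.03, 80], [0, 0, 0, 0, 0, -0.03, 80], [0, 0, 0, 0, 0, -0.03, 80], [0, 0, 0, 0, 0, -0.02, 80], [0, 0, 0, 0, 0, -0.013, 80], [0, 0, 0, 0, 0, 0, 20], [0, 0, 0, 0, 0, 0, 10], [0, 0, 0, 0, 0, 0, 10], [0, 0, 0, 0, 0, 0, 10], [0, 0, 0, 0, 0, 0, 10], [0, 0, 0, 0, 0, 0, 10], [0, 0, 0, 0, 0, 0, 10], [0, 0, 0, 0, 0, 0, 10], [0, 0, 0, 0, 0, 0, 10], [0, 0, 0, 0, 0, 0, 10]]
  ]
}}

```text
time: 14.57
ee_pos: [0.5441, 0.2045, 0.0098]
eef_rot: [0.711, 0.703, 0.0, 0.0]
contact_force: [-0.9, -0.5, 5.0]
gripper_width: 0.0298
gripper_force: 30.0
```

>>> {"method": "step_arm", "body": {
  "series": [
    [[0, 0, 0, 0, 0, 0.01, 10], [0, 0, 0, 0, 0, 0.02, 10], [0, 0, 0, 0, 0, 0.03, 10], [0, 0, 0, 0, 0, 0.03, 10], [0, 0, 0.0054, -0.0023, -0.024, 0.03, 10], [0, 0, 0.0054, -0.0023, -0.024, 0.03, 10], [0, 0, 0.0054, -0.0023, -0.024, 0.03, 10], [0, 0, 0.0054, -0.0023, -0.024, 0.02, 10], [0, 0, 0.0054, -0.0023, -0.024, 0, 10], [0, 0, 0.0054, -0.0023, -0.024, 0, 10], [0, 0, 0.0054, -0.0023, -0.024, 0, 10], [0, 0, 0.0054, -0.0023, -0.024, 0, 10], [0, 0, 0.0054, -0.0023, -0.024, 0, 10], [0, 0, 0.0054, -0.0023, -0.024, 0, 10], [0, 0, 0.0054, -0.0023, -0.024, 0, 10], [0, 0, 0.0054, -0.0023, -0.024, 0, 10], [0, 0, 0.0054, -0.0023, -0.024, 0, 10], [0, 0, 0.0054, -0.0023, -0.024, 0, 10], [0, 0, 0.0054, -0.0023, -0.024, 0, 10], [0, 0, 0, 0, 0, 0, 10]]
  ]
}}

```text
time: 16.23
ee_pos: [0.5087, -0.1588, 0.2094]
eef_rot: [0.683, 0.73, -0.0, 0.0]
contact_force: [0.2, 0.4, -1.3]
gripper_width: 0.0301
gripper_force: 30.0
```

>>> {"method": "step_arm", "body": {
  "series": [
    [[0, 0, 0, 0, 0, -0.02, 10], [0, 0, 0, 0, 0, -0.02, 10], [0, 0, 0, 0, 0, -0.02, 10], [0, 0, 0, 0, 0, -0.015, 10], [0, 0, 0, 0, 0, 0, 10], [0, 0, 0, 0, 0, 0, 10], [0, 0, 0, 0, 0, 0, 10]]
  ]
}}

```text
time: 16.82
ee_pos: [0.5098, -0.1554, 0.1355]
eef_rot: [0.682, 0.731, 0.0, 0.001]
contact_force: [0.1, -0.3, -1.2]
gripper_width: 0.0297
gripper_force: 30.0
```

>>> {"method": "step_arm", "body": {
  "series": [
    [[0, 0, 0, 0, 0, -0.008, 10], [0, 0, 0, 0, 0, -0.007, 10], [0, 0, 0, 0, 0, -0.004, 10], [0, 0, 0, 0, 0, -0.0035, 10], [0, 0, 0, 0, 0, 0, 10], [0, 0, 0, 0, 0, 0, 10], [0, 0, 0, 0, 0, 0, 38], [0, 0, 0, 0, 0, 0, 45], [0, 0, 0, 0, 0, 0, 52], [0, 0, 0, 0, 0, 0, 52], [0, 0, 0, 0, 0, 0.01, 52], [0, 0, 0, 0, 0, 0.02, 52], [0, 0, 0, 0, 0, 0.03, 52], [0, 0, 0, 0, 0, 0.03, 60], [0, 0, 0, 0, 0.03, 0.02, 60], [0, 0, 0, 0, 0.04, 0.02, 60], [0, 0, 0, 0, 0.04, 0, 60], [0, 0, 0, 0, 0.04, 0, 60], [0, 0, 0, 0, 0.04, 0, 60], [0, 0, 0, 0, 0.04, 0, 60]]
  ]
}}

```text
time: 18.48
ee_pos: [0.5089, 0.0736, 0.2413]
eef_rot: [0.682, 0.731, 0.0, 0.0]
contact_force: [1.1, 0.4, 0.8]
gripper_width: 0.053
gripper_force: 0.0
```

>>> {"method": "step_arm", "body": {
  "series": [
    [[0, 0, 0, 0, 0.03, 0, 60], [0, 0, 0, 0, 0.03, 0, 60], [0, 0, 0, 0, 0, 0, 60], [0, 0, 0, 0, 0, 0, 60], [0, 0, 0, 0, 0, 0, 60]]
  ]
}}

```text
time: 18.9
ee_pos: [0.5094, 0.1312, 0.2407]
eef_rot: [0.682, 0.731, -0.0, 0.0]
contact_force: [0.4, -0.8, -0.6]
gripper_width: 0.0526
gripper_force: 0.0
```

```bash
python3 - <<'E'
from h import *
s=env.snapshot('top'); st=env.get_state();print(st['time'],st['ee_pos'])
a=cv2.resize(s['color'][200:330,320:515,::-1],None,fx=4,fy=4,interpolation=cv2.INTER_CUBIC)
t=env.snapshot('side'); b=cv2.resize(t['color'][140:290,160:360,::-1],None,fx=2.6,fy=2.6)
cv2.imwrite('pics/f1.png',a); cv2.imwrite('pics/f2.png',b)
hsv=cv2.cvtColor(s['color'],cv2.COLOR_RGB2HSV)
m=((hsv[...,2]<105)&(hsv[...,1]>130)).astype(np.uint8); m[:205]=0;m[325:]=0;m[:,:325]=0;m[:,505:]=0
m=cv2.morphologyEx(m,cv2.MORPH_OPEN,np.ones((5,5)))
n,l,q,c=cv2.connectedComponentsWithStats(m)
for i in range(1,n):
    if q[i,4]<400: continue
    P=np.array([onz(s,*p,.118)[:2] for p in np.argwhere(l==i)[:,::-1]]).astype(np.float32)
    r=cv2.minAreaRect(P*1000); d=np.array(r[0])/1000-[.550,-.153]; print(r, 'stand xy',R.from_euler('z',-3.8,degrees=True).apply([*d,0])[:2])
E
```

```text
18.95 [0.50943413 0.13083406 0.24061244]
((584.583251953125, -152.03536987304688), (42.91722869873047, 160.7338409423828), 3.4416215419769287) stand xy [ 0.03457115 -0.00132946]
((507.6932067871094, -141.6080322265625), (29.012224197387695, 128.4891357421875), 3.4755120277404785) stand xy [-0.04145879  0.01417076]
```

View pics/f1.png

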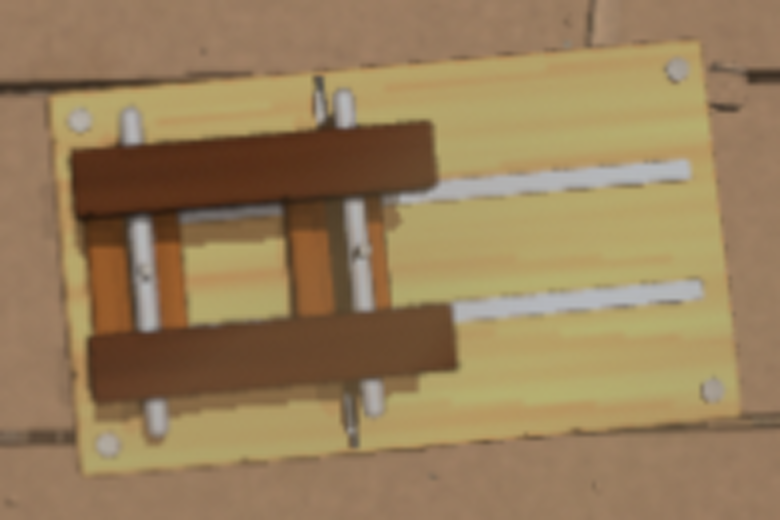

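View pics/f2.png

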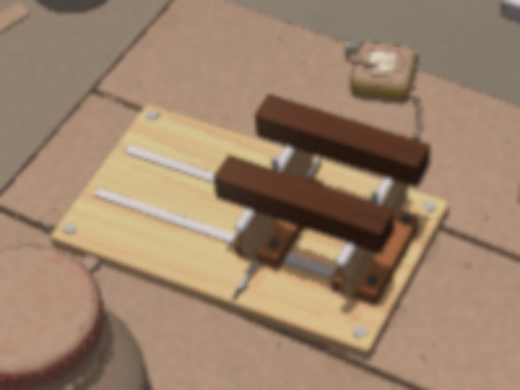

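Both battens lie level and square across the bars, centred near (254,168) and (273,352) in the crop. They are on opposite sides of the pins at (143,272) and (360,252), and the pointers cover the dark lines at (320,100) and (352,420). I'm handing the job in.

```bash
python3 -c "
from bench import env
print(env.hand_in())"
```

```text
the job is handed in; nothing more can be done
None
```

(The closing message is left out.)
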